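Zero the jig's gauge, then press and hold a heat sink

TASK

With nothing pressing on the jig, zero its dial gauge by turning the bezel until the zero mark lies under the pointer. Then pick up the large loose finned heat sink, set it down on the jig's bed with its flat back squarely against the sprung stop plate and centred on it, and push it in until the gauge reads about 12 newtons (anything from 9 to 15, the marked band on the dial). Finish like that, gripping the heat sink and pushing steadily as a third hand for a colleague who will drive the screws: do not let go, never push the stop beyond 25 newtons, and leave the other loose things where they are.

Things in the scene. Friction and masses are not known exactly. Their poses are not given: they have to be found in the camera images.
- fixture: press jig fixed to the bench, base plate 265 x 120 mm. Origin on the bench below the resting stop's face centre; +x is the press direction (level), z up. The bed where the part goes is the plate's top, 10 mm above the bench, from x = -115 mm to the stop, centre line engraved at y = 0. Behind the stop, x = 45 to 135 mm, a spring housing 90 mm wide and 30 mm above the bench carries the gauge
- stop: sprung upright stop plate, aluminium with a grey pad in front, 60 mm wide, 12 mm thick, from 13 to 59 mm above the bench. Origin at the centre of its front face, 36 mm above the bench; x axis as the jig's. It slides along the jig's +x only, 0 to 22 mm, against a spring of 1000 N/m without preload: 1 N per mm, so 12 N at 12 mm
- needle (a joint): gauge pointer, rad: 0 at rest with nothing on the stop, when it points along the jig's -x (towards the stop); turns clockwise seen from above by 0.1 rad per N on the stop, so 1.2 rad at 12 N. 23 mm long from its pivot on the bezel's axis, just above the dial face, 70 mm above the bench
- bezel (a joint): angle of bezel and dial face, rad, positive counter-clockwise from above; 0 when the zero mark (wide black bar with a white patch on the rim) is under the resting pointer. Starts at 0.5 to 1.3, so turn it clockwise; stays where left (friction 0.06 N m), travel -1.7 to 1.7. Clockwise of zero, two long marks joined by a thick arc show 9 and 15 N
- bezel_grip (a point): on the bezel's vertical axis at half its height, 58 mm above the bench and 85 mm behind the stop's rest face along the jig's +x. The bezel is a dark steel round drum, 58 mm diameter, 20 mm tall (48 to 68 mm above the bench), to be gripped across its diameter in any direction; below it a 34 mm stem stands on the spring housing
- heatsink_center (a point): centre of the loose aluminium heat sink: 48 mm along its x, 50 mm along y, 50 mm tall, 0.12 to 0.26 kg, standing on the bench, this point 25 mm above its underside. x points out of its flat back (24 mm away), fins run to the other side; the two outer fins are flat sides facing +y and -y, 50 mm apart, to grip. z up
- heatsink_back (a point): centre of the heat sink's flat back, a plain face 50 x 50 mm; axes as at its centre, x pointing out of the face
- cap_a: blue electrolytic capacitor, upright cylinder 33 mm diameter, 50 mm tall. A bystander; origin at its underside or middle; leave it alone
- cap_b: blue electrolytic capacitor, upright cylinder 35 mm diameter, 62 mm tall, beyond the jig. A bystander; origin at its underside or middle; leave it alone
- small_sink: small flat finned aluminium heat sink, 34 x 34 x 20 mm: NOT the one to press. A bystander; origin at its underside or middle; leave it alone
- film_cap: grey box capacitor 24 x 34 x 30 mm tall. A bystander; origin at its underside or middle; leave it alone
- spool: blue wire spool standing upright, 54 mm diameter, 46 mm tall. A bystander; origin at its underside or middle; leave it alone
- flux_jar: jar 46 mm diameter, 50 mm tall. A bystander; origin at its underside or middle; leave it alone
- screwdriver: screwdriver with black handle lying on the bench. A bystander; origin at its underside or middle; leave it alone
There are look-alikes about, which are no part of the job. Leave any red look-alike of the part that bears heatsink_center alone.

How it is judged:
By the outcome, as a careful person would: the job done as asked, in the order asked, and still so for the second after the job is handed in, while the arm keeps its last pose, push and grip.
It also fails if it takes over 51 s, if anything falls off the work surface, if the arm or the gripper's body presses on something with over 40 N, if the wrist force passes 120 N, or if a joint passes its speed limit or range.

ROBOT

A 6-joint arm with a two-finger parallel gripper is mounted at the origin on the work surface. World frame = base frame: x ahead of the robot, y to its left, z up, the work surface at z = 0. Lengths are in m, angles in rad, forces in N, time in s.
With the tool pointing down it reaches from about 0.275 to 0.85 m from the base axis. Payload 5.2 kg.
Tool frame: the origin (TCP) lies midway between the tips of the shut fingers; the grasp point (between the pads) lies 19 mm behind it; z points along the fingers, y is the line along which they close (so a half turn about z gives the same grasp; the last joint's range is limited). The gripper opens to 85 mm and grips with 20 to 120 N. Pads are 22 mm wide; open, the fingers measure 114 mm over their backs; the gripper's body (76 mm by 85 mm) begins 54 mm behind the grasp point. The pads swing forward as they close: fully open they stand 13 mm farther back than shut.
Start: joints at [-1.496, 0.259, 1.535, -0, 1.348, -0.203], TCP at [0.151, -0.529, 0.231] pointing down, gripper open.
Joint ranges: [-3.14, 3.14], [-0.91, 2.08], [0.19, 2.58], [-1.22, 4.36], [0.22, 2.71], [-3.12, 3.12]. Speed limits (rad/s): [2.57, 2.57, 3.14, 3.14, 3.14, 3.14].

INTERFACE

Orientations are given as [roll, pitch, yaw] about the fixed x, y, z axes, in that order (R = Rz(yaw) Ry(pitch) Rx(roll)).
In Python, from rig import r, optics gives the robot as it stands.
- The arm moves only by the shell command python3 -m handwheel 'ROWS' [OPENING] [FORCE]. ROWS is JSON, one flat list of numbers, 6 for each row, row after row: the shift along the world's x, y, z as a fraction of full scale, then the turn, a rotation vector about the world's x, y, z as a fraction of full scale. In form: [x, y, z, rx, ry, rz, x, y, z, rx, ry, rz, ...]. A call has 1 to 20 rows; each row shifts and turns the commanded pose from where the row before left it; what a row does not reach is not made up. Full scale, the value 1, is 0.02 m for a shift and 4 degrees for a turn. A row lasts 1/8 s, in which the tool goes at most 62.5 mm and 10.7 degrees, less where a joint would pass 70% of its speed; a pose out of reach is approached as far as the arm can. A call with a number of a shift or a turn outside -1 to 1 is refused whole. A call with a gripper value outside its range is refused whole. OPENING is the closure, from -1 (fully open) to 1 (shut), set as the call begins (- or left out, the last holds). The fingers move at their own pace and stop on an object; FORCE is the grip in N (left out, the last holds). Time passes only in rows, so rows that do not move let the fingers close. It gives the time, the measured TCP pose, the force, the opening and the grip force at its end, in the units of the state.
- r.state(): the state, without advancing time (a new reading comes with each control period).
- optics.grab_frame(name): name is "scene" or "top" or "wrist"; returns a dict with "frame" (400x640x3 uint8, red, green, blue), "depth" (400x640 float32, m along the optical axis (not along the pixel's ray), 0 where there is no reading), "vertical_fov" (degrees; the focal length in pixels is half the picture's height over the tangent of half this angle, whatever the lens; pixels are square), "cx", "cy" (the principal point, pixels), "rvec" (rotation vector, rad) and "tvec" (3), from world to camera coordinates, as OpenCV has them. Camera axes: x right, y down, z forward; pixel columns grow to the right and rows downward; lengths in m; the calibration is good to about 2 mm. The wrist camera is an equidistant fisheye: a pixel r from the principal point sees the ray r / f radians off the axis. A picture is of the moment at which its call begins.
- r.close_job(): hands the job in; it is judged then, once.
The state is a dict: "time_s": time; "joint_positions": joint angles; "qd": joint speeds; "joint_efforts": joint torques, N m; "eef_pos": TCP position; "tool_rot": TCP orientation; "ft_force": force on the tool from outside, world axes, zero at the start; "ft_torque": the same for the moment, N m; "width": opening from 0.0 (shut) to 1.0 (fully open); "grip_force": force on a finger pad.
Only numpy, scipy, OpenCV 4.12 (cv2) and the standard library are available. Lean on these libraries where they do the work, as an engineer would, in place of code of your own. Each camera call takes 0.05 s, during which the arm holds its last target. There are 200 camera calls.

## Working session

There is one attempt and no reset: what is moved stays moved. The work goes in short steps, Python scripts to look and compute and a shell command to move; the robot and the scene stay as the last step left them, time stands still between calls to the robot, and variables do not carry over. Pictures are saved under pics/ and viewed, at most 10 in all, crops included, and the job is handed in when it is done.

```bash
mkdir -p pics; cat > h.py <<'E'
import numpy as np, cv2
from rig import r, optics
def grab(n):
    d=optics.grab_frame(n); np.savez('%s.npz'%n,**d); return d
def load(n): return dict(np.load('%s.npz'%n))
def cam(d):
    R=cv2.Rodrigues(np.array(d['rvec'],float))[0]; t=np.array(d['tvec'],float).ravel()
    f=d['frame'].shape[0]/2/np.tan(np.radians(float(d['vertical_fov']))/2); return R,t,f
def ray(d,u,v,fish=False):
    R,t,f=cam(d); x=(u-float(d['cx']))/f; y=(v-float(d['cy']))/f
    if fish:
        th=np.hypot(x,y); s=np.sin(th)/max(th,1e-9); c=np.array([x*s,y*s,np.cos(th)])
    else: c=np.array([x,y,1.])
    return -R.T@t, R.T@c
def onplane(d,u,v,z,fish=False):
    o,w=ray(d,u,v,fish); return o+w*(z-o[2])/w[2]
def bydepth(d,u,v):   # pinhole only
    o,w=ray(d,u,v); return o+w*float(d['depth'][int(v),int(u)])
def cloud(d):
    R,t,f=cam(d); v,u=np.mgrid[0:400,0:640]; z=d['depth']
    c=np.stack([(u-float(d['cx']))/f*z,(v-float(d['cy']))/f*z,z],-1); return (c-t)@R
E
python3 - <<'E'
from h import *
for n in("scene","top"):
    d=grab(n); cv2.imwrite('pics/%s1.png'%n,d['frame'][:,:,::-1]); print(n,d['vertical_fov'],d['cx'],d['cy'],-cam(d)[0].T@cam(d)[1])
print(r.state())
E
```

```text
scene 43.48635605573008 322.7804204229592 200.42687637442572 [1.07559667 0.44747114 1.34798835]
top 55.95102796690729 321.2563959973247 197.6372178607814 [ 0.38794449 -0.1022235   0.89919523]
{'time_s': 0.1, 'joint_positions': array([-1.49580466e+00,  2.59242619e-01,  1.53599451e+00,  9.17595801e-06,
        1.34802414e+00, -2.02798442e-01]), 'qd': array([ 0.00124862, -0.00140027, -0.00059041, -0.00029299, -0.00088502,
       -0.00108647]), 'joint_efforts': array([ 1.40942444e-03, -4.46966779e+01, -2.91247684e+01, -2.26975471e-04,
        6.36757424e-03,  1.88012081e-05]), 'eef_pos': array([ 0.15081605, -0.52840711,  0.23056427]), 'tool_rot': array([-3.13996003e+00, -3.44841242e-04,  2.77787794e-01]), 'ft_force': array([-0.61709758,  0.09808782,  0.45337716]), 'ft_torque': array([-0.00492181,  0.07454447, -0.04231296]), 'grip_force': 0.0, 'width': 0.9970393603774075}
```

View pics/scene1.png

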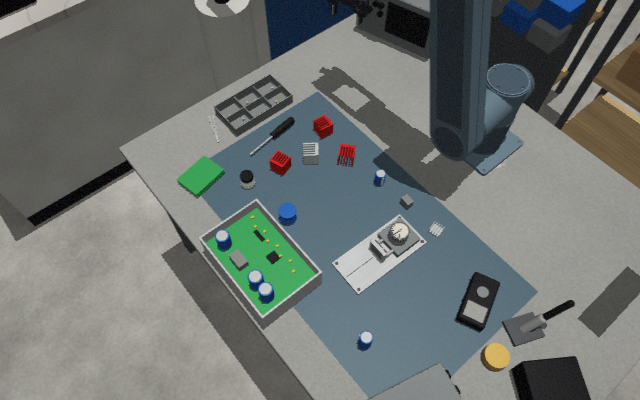

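View pics/top1.png

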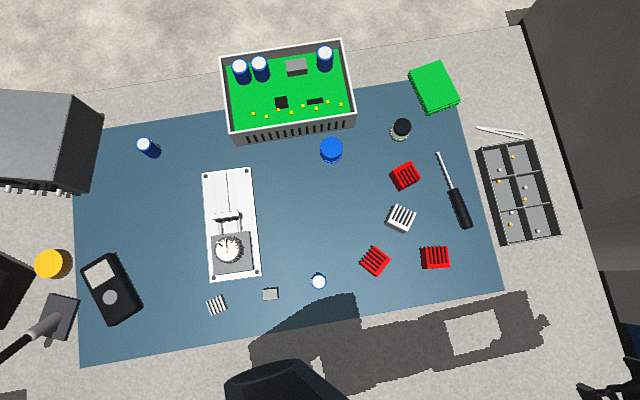

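The top view shows the jig (plate about (203–260, 168–282), stop at (228,216), gauge at (229,249)). The silver heat sink is at (400,217), with red look-alikes around it. The small sink is at (217,304).

```bash
python3 - <<'E'
from h import *
for n,hs,jig in(("top",(380,200,420,238),(190,155,275,295)),("scene",(298,138,324,168),(325,208,435,300))):
    d=load(n); P=cloud(d); im=d['frame'].astype(int); sat=im.max(2)-im.min(2)
    def sub(b): return P[b[1]:b[3],b[0]:b[2]].reshape(-1,3), im[b[1]:b[3],b[0]:b[2]].reshape(-1,3), sat[b[1]:b[3],b[0]:b[2]].reshape(-1)
    p,c,s=sub(hs); m=(p[:,2]>.04)&(p[:,2]<.065); q=p[m]; rr=cv2.minAreaRect(q[:,:2].astype(np.float32)*1000)
    print(n,'hs n',m.sum(),'z',np.percentile(q[:,2],[50,90]),rr)
    p,c,s=sub(jig); m=(p[:,2]>.004)&(p[:,2]<.10)&((c.max(1)>130)|(p[:,2]>.02)); q=p[m]; rr=cv2.minAreaRect(q[:,:2].astype(np.float32)*1000)
    print(' jig',rr,'plate z',np.median(p[(p[:,2]>.004)&(p[:,2]<.018)][:,2]))
    for lo,hi in((.025,.034),(.05,.0585),(.064,.075)):
        k=(p[:,2]>lo)&(p[:,2]<hi); print('  band',lo,k.sum(),np.round(np.median(p[k],0),4), np.round(p[k].min(0),3),np.round(p[k].max(0),3))
d=load('top')
a=cv2.resize(d['frame'][195:240,375:425],None,fx=8,fy=8,interpolation=cv2.INTER_CUBIC)
b=cv2.resize(d['frame'][200:290,195:270],None,fx=4,fy=4,interpolation=cv2.INTER_CUBIC)
cv2.imwrite('pics/crop1.png',np.hstack([a,b])[:,:,::-1])
E
```

```text
top hs n 329 z [0.04957179 0.05179222] ((482.8829040527344, -309.6628112792969), (50.3165283203125, 48.8552131652832), 53.32936477661133)
 jig ((543.595947265625, 72.15385437011719), (187.0335693359375, 334.6850891113281), 81.41511535644531) plate z 0.009639937394368334
  band 0.025 1111 [0.4567 0.0688 0.0294] [0.364 0.003 0.025] [0.557 0.133 0.034]
  band 0.05 143 [0.5507 0.0819 0.0561] [0.448 0.054 0.05 ] [0.563 0.114 0.058]
  band 0.064 561 [0.4771 0.0866 0.0678] [0.449 0.059 0.064] [0.507 0.116 0.073]
scene hs n 214 z [0.04852722 0.05319851] ((484.0887756347656, -307.0032653808594), (53.8768310546875, 45.37350845336914), 51.32901382446289)
 jig ((542.9490356445312, 97.11433410644531), (269.8236389160156, 330.1835021972656), 50.749298095703125) plate z 0.008732952297742867
  band 0.025 498 [0.4958 0.1062 0.0301] [0.427 0.044 0.025] [0.565 0.136 0.034]
  band 0.05 93 [0.5527 0.0948 0.0559] [0.472 0.057 0.05 ] [0.566 0.119 0.058]
  band 0.064 292 [0.4803 0.0896 0.0686] [0.448 0.061 0.064] [0.561 0.118 0.074]
```

View pics/crop1.png

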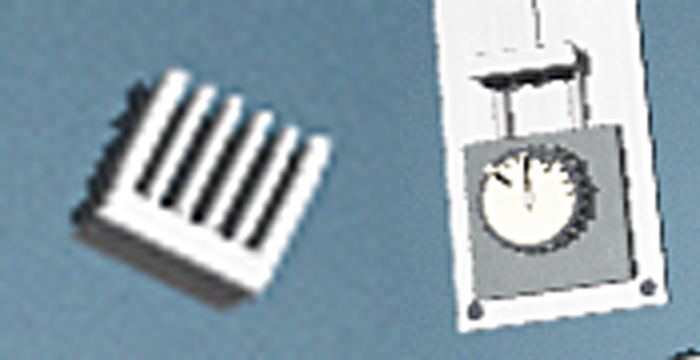

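The crop shows the heat sink's solid back at its lower-left edge ((75,225)–(260,300)) with the fins going up and right. On the dial, the pointer points up towards the stop, and the dark zero bar is at about (490,172), counter-clockwise of it.

```bash
cat >> h.py <<'E'
def rect(d,box,mask,z):
    x0,y0,x1,y1=box; m=np.zeros((400,640),np.uint8); m[y0:y1,x0:x1]=mask[y0:y1,x0:x1]
    cs=cv2.findContours(m,cv2.RETR_EXTERNAL,cv2.CHAIN_APPROX_NONE)[0]; c=max(cs,key=cv2.contourArea)[:,0]
    w=np.array([onplane(d,u,v,z)[:2] for u,v in c],np.float32)*1000
    return cv2.minAreaRect(w),cv2.boxPoints(cv2.minAreaRect(w)).round(1).tolist()
E
python3 - <<'E'
from h import *
d=load('top'); im=d['frame'].astype(int); s=im.max(2)-im.min(2)
br=((im.min(2)>150)).astype(np.uint8)
print('hs',rect(d,(380,198,420,236),cv2.morphologyEx(br,cv2.MORPH_CLOSE,np.ones((5,5))),.05))
pl=cv2.morphologyEx((im.min(2)>190).astype(np.uint8),cv2.MORPH_CLOSE,np.ones((3,3)))
print('plate',rect(d,(195,160,270,288),pl,.01))
for n in('top','scene'):
    d=load(n);P=cloud(d).reshape(-1,3)
    for nm,c,zr,rad in(('bez',(.479,.088),(.062,.075),.045),):
        k=(np.hypot(*(P[:,:2]-c).T)<rad)&(P[:,2]>zr[0])&(P[:,2]<zr[1]); print(n,nm,cv2.minEnclosingCircle(P[k,:2].astype(np.float32)*1000),P[k].mean(0))
    k=(abs(P[:,0]-.555)<.03)&(abs(P[:,1]-.09)<.05)&(P[:,2]>.054)&(P[:,2]<.064); print(n,'stop',k.sum(),cv2.minAreaRect(P[k,:2].astype(np.float32)*1000),P[k].mean(0))
E
```

```text
hs (((482.9435729980469, -309.23651123046875), (51.918155670166016, 48.17780303955078), 54.07798385620117), [[448.20001220703125, -316.1000061035156], [487.20001220703125, -344.3999938964844], [517.7000122070312, -302.29998779296875], [478.70001220703125, -274.1000061035156]])
plate (((544.8056030273438, 84.83084869384766), (119.46125793457031, 263.9623107910156), 87.96790313720703), [[410.79998779296875, 29.799999237060547], [674.5999755859375, 20.5], [678.7999877929688, 139.8000030517578], [415.0, 149.1999969482422]])
top bez ((477.1636657714844, 87.26786041259766), 30.04072380065918) [0.47725499 0.08665397 0.06775524]
top stop 167 ((554.10498046875, 84.35526275634766), (59.569644927978516, 17.499048233032227), 87.67170715332031) [0.55494292 0.08416357 0.0581536 ]
scene bez ((477.69927978515625, 88.6610336303711), 30.595666885375977) [0.47956352 0.09002976 0.06842394]
scene stop 106 ((556.2268676757812, 87.20812225341797), (19.514646530151367, 59.5286750793457), 1.2666133642196655) [0.55706502 0.0876889  0.05851722]
```

The jig yaw is about 178° and the bezel is at (.478,.088). The stop face works out at (.5625,.0845), which agrees with its measured top. The heat sink is at (.483,-.309), with its back normal at about 144°. I'll go to the bezel now.

```bash
python3 -m handwheel '[0.5,1,0,0,0,0,0.5,1,0,0,0,0,0.5,1,0,0,0,0,0.5,1,0,0,0,0,0.5,1,0,0,0,0,0.5,1,0,0,0,0,0.5,1,0,0,0,0,0.5,1,0,0,0,0,0.5,1,0,0,0,0,0.5,1,0,0,0,0,0.5,1,0,0,0,0,0.5,1,0,0,0,0,0.5,1,0,0,0,0,0.5,1,0,0,0,0,0.5,1,0,0,0,0,0.5,1,0,0,0,0,0.5,1,0,0,0,0,0.5,1,0,0,0,0,0.5,1,0,0,0,0,0.5,1,0,0,0,0]' -1 && python3 -m handwheel '[0.5,1,-0.3,0,0,0,0.5,1,-0.3,0,0,0,0.5,1,-0.3,0,0,0,0.5,1,-0.3,0,0,0,0.5,1,-0.3,0,0,0,0.5,1,-0.3,0,0,0,0.5,1,-0.3,0,0,0,0.5,1,-0.3,0,0,0,0.8,1,-0.3,0,0,0,0.8,1,-0.3,0,0,0,0.8,0.8,0,0,0,0,0,0,0,0,0,0]'
python3 - <<'E'
from h import *
d=grab('wrist'); cv2.imwrite('pics/w1.png',d['frame'][:,:,::-1]); R,t,f=cam(d); print(d['vertical_fov'],f,-R.T@t,R[2])
E
```

```text
time_s: 2.6
eef_pos: [0.351, -0.1276, 0.2314]
tool_rot: [3.141, -0.0, 0.278]
ft_force: [1.3, -0.1, 0.1]
width: 1.002
grip_force: 0.0
time_s: 4.1
eef_pos: [0.4791, 0.0884, 0.1712]
tool_rot: [-3.142, -0.0, 0.28]
ft_force: [-0.1, -0.3, 0.1]
width: 0.994
grip_force: 0.0
65.70646984690485 309.70691628693146 [0.55582315 0.11043736 0.31279872] [-0.30004587 -0.08608076 -0.95003293]
```

View pics/w1.png

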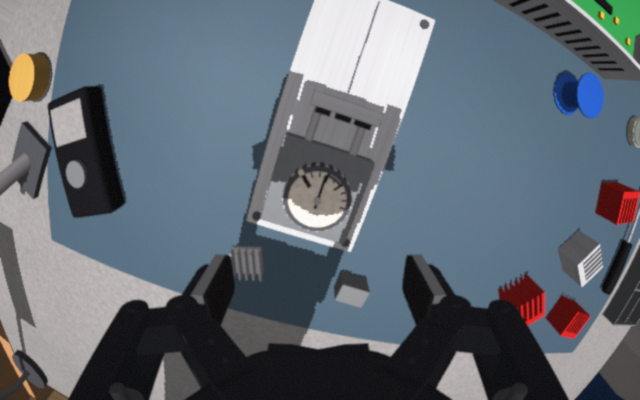

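The wrist view shows the dial centred at about (317,196). The pointer runs to (322,177), with a dark bar near (306,181). Next I measure the centre and both angles by ray casting.

```bash
cat >> h.py <<'E'
def dial(d,c,z=.069,fish=True,box=(270,150,370,250),rads=((.012,.020),(.021,.026)),tag=None):
    u,v=np.meshgrid(np.arange(box[0],box[2]),np.arange(box[1],box[3])); 
    W=np.array([onplane(d,a,b,z,fish)[:2] for a,b in zip(u.ravel(),v.ravel())])-c
    g=d['frame'][v.ravel(),u.ravel()].astype(int).mean(1)
    S=(W[:,0]*.9994*-1+W[:,1]*.0353); T=(-W[:,0]*.0353-W[:,1]*.9994)  # jig x,y
    # image: jig -x up, jig +y... seen from above: right = jig +y
    n=360; uu=np.round(T/.036*n/2+n/2).astype(int); vv=np.round(S/.036*n/2+n/2).astype(int)
    from scipy.interpolate import griddata
    gx,gy=np.meshgrid(np.linspace(-.036,.036,n),np.linspace(-.036,.036,n))
    # up=-x jig, right: looking from above with jig -x up, +y jig is to the LEFT? handled: x up -> y left; -x up -> y right
    out=np.stack([griddata(np.c_[T,S],d['frame'][v.ravel(),u.ravel(),k].astype(float),(gx,gy)) for k in range(3)],-1)
    out=np.nan_to_num(out).astype(np.uint8)
    ang=np.arctan2(-T,-S) # ccw from above, from -x jig
    for lo,hi in rads:
        rr=np.hypot(S,T); k=(rr>lo)&(rr<hi); h=[]
        for a in range(-180,180,5):
            kk=k&(abs((np.degrees(ang)-a+180)%360-180)<4); h.append(g[kk].mean() if kk.any() else -1)
        print(lo,{a:int(x) for a,x in zip(range(-180,180,5),h)})
    if tag: cv2.imwrite('pics/%s.png'%tag,out[:,:,::-1])
E
python3 - <<'E'
from h import *
d=load('wrist'); P=None
im=d['frame'].astype(int)
# drum centre: ellipse of the dial rim from contour of non-housing pixels: bright/dark face
g=im.mean(2); hsv=cv2.cvtColor(d['frame'],cv2.COLOR_RGB2HSV)
z=d['depth']; R,t,f=cam(d)
pts=[]
for v in range(150,250):
    for u in range(265,375):
        if z[v,u]>0:
            o,w=ray(d,u,v,True); c=R@w; p=o+w*(z[v,u]/c[2]); pts.append(p)
p=np.array(pts); k=(p[:,2]>.06)&(p[:,2]<.08)&(p[:,0]<.53)
print(k.sum(),np.median(p[k,2]),cv2.minEnclosingCircle(p[k,:2].astype(np.float32)*1000),p[k].mean(0))
c=np.array(cv2.minEnclosingCircle(p[k,:2].astype(np.float32))[0])
k2=(p[:,2]>.052)&(p[:,2]<.062)&(p[:,0]>.53);print('stop',k2.sum(),p[k2].mean(0) if k2.any() else'')
dial(d,c,tag='dial1')
E
```

```text
3671 0.06728141632574097 ((477.2854309082031, 88.8792495727539), 30.280731201171875) [0.47903563 0.08932095 0.06723061]
stop 0 
0.012 {-180: 244, -175: 242, -170: 241, -165: 235, -160: 234, -155: 240, -150: 241, -145: 241, -140: 230, -135: 218, -130: 206, -125: 203, -120: 188, -115: 164, -110: 153, -105: 141, -100: 136, -95: 134, -90: 132, -85: 134, -80: 134, -75: 131, -70: 130, -65: 131, -60: 131, -55: 130, -50: 132, -45: 127, -40: 111, -35: 113, -30: 132, -25: 134, -20: 134, -15: 134, -10: 121, -5: 77, 0: 56, 5: 100, 10: 131, 15: 133, 20: 132, 25: 131, 30: 130, 35: 127, 40: 91, 45: 53, 50: 67, 55: 118, 60: 132, 65: 134, 70: 135, 75: 138, 80: 138, 85: 137, 90: 135, 95: 135, 100: 136, 105: 136, 110: 138, 115: 145, 120: 165, 125: 193, 130: 211, 135: 216, 140: 221, 145: 234, 150: 246, 155: 246, 160: 245, 165: 241, 170: 244, 175: 245}
0.021 {-180: 195, -175: 190, -170: 197, -165: 197, -160: 194, -155: 197, -150: 194, -145: 195, -140: 187, -135: 194, -130: 192, -125: 203, -120: 196, -115: 192, -110: 194, -105: 198, -100: 172, -95: 131, -90: 92, -85: 95, -80: 104, -75: 91, -70: 83, -65: 106, -60: 100, -55: 86, -50: 102, -45: 107, -40: 76, -35: 59, -30: 76, -25: 73, -20: 68, -15: 73, -10: 68, -5: 51, 0: 71, 5: 108, 10: 99, 15: 95, 20: 111, 25: 103, 30: 92, 35: 108, 40: 97, 45: 69, 50: 84, 55: 111, 60: 115, 65: 112, 70: 108, 75: 110, 80: 107, 85: 107, 90: 108, 95: 109, 100: 110, 105: 156, 110: 197, 115: 207, 120: 205, 125: 198, 130: 205, 135: 200, 140: 198, 145: 194, 150: 198, 155: 196, 160: 200, 165: 194, 170: 198, 175: 191}
```

View pics/dial1.png

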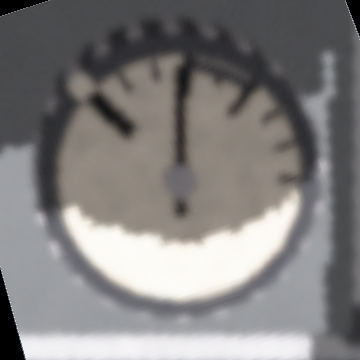

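The zero bar sits at +46.6° and the pointer at -1°, so the bezel is about 47.6° off. The 9 and 15 N marks at -5° and -39° agree with that. The bezel centre is (.4775,.0885). I'll descend and grip.

```bash
python3 -m handwheel '[-0.08,0,-1,0,0,0,0,0,-1,0,0,0,0,0,-1,0,0,0,0,0,-1,0,0,0,0,0,-1,0,0,0,0,0,-1,0,0,0,0,0,-0.75,0,0,0,0,0,0,0,0,0]' -1 && python3 -m handwheel '[0,0,0,0,0,0,0,0,0,0,0,0,0,0,0,0,0,0,0,0,0,0,0,0,0,0,0,0,0,0,0,0,0,0,0,0]' 1 40
```

```text
time_s: 5.15
eef_pos: [0.4761, 0.0869, 0.0355]
tool_rot: [-3.141, 0.002, 0.277]
ft_force: [0.5, 0.5, 0.5]
width: 1.0
grip_force: 0.0
time_s: 5.9
eef_pos: [0.4773, 0.0888, 0.0376]
tool_rot: [-3.139, -0.002, 0.277]
ft_force: [-1.8, 8.5, 6.9]
width: 0.669
grip_force: 41.8
```

```bash
python3 -m handwheel '[0,0,0,0,0,-1,0,0,0,0,0,-1,0,0,0,0,0,-1,0,0,0,0,0,-1,0,0,0,0,0,-1,0,0,0,0,0,-1,0,0,0,0,0,-1,0,0,0,0,0,-1,0,0,0,0,0,-1,0,0,0,0,0,-1,0,0,0,0,0,-1,0,0,0,0,0,-0.9,0,0,0,0,0,0,0,0,0,0,0,0]' && python3 - <<'E'
from h import *
d=grab('wrist'); R,t,f=cam(d)
c=R@np.array([.4773,.0886,.069])+t; th=np.arctan2(np.hypot(c[0],c[1]),c[2]); e=c[:2]/np.hypot(*c[:2])*th*f; u,v=int(e[0]+float(d['cx'])),int(e[1]+float(d['cy'])); print(u,v)
dial(d,np.array([.4773,.0886]),box=(max(0,u-80),max(0,v-80),min(640,u+80),min(400,v+80)),tag='dial2')
E
```

```text
time_s: 7.65
eef_pos: [0.4774, 0.0891, 0.0376]
tool_rot: [-3.138, 0.0, -0.554]
ft_force: [-2.4, 10.1, 6.2]
width: 0.667
grip_force: 41.9
318 294
0.012 {-180: 137, -175: 137, -170: 137, -165: 135, -160: 135, -155: 135, -150: 137, -145: 137, -140: 132, -135: 129, -130: 135, -125: 135, -120: 129, -115: 129, -110: 132, -105: 132, -100: 132, -95: 133, -90: 126, -85: 92, -80: 110, -75: 136, -70: 137, -65: 137, -60: 136, -55: 120, -50: 98, -45: 125, -40: 136, -35: 137, -30: 136, -25: 133, -20: 133, -15: 134, -10: 120, -5: 56, 0: 20, 5: 65, 10: 126, 15: 135, 20: 136, 25: 139, 30: 140, 35: 139, 40: 137, 45: 136, 50: 137, 55: 137, 60: 136, 65: 136, 70: 137, 75: 140, 80: 140, 85: 139, 90: 138, 95: 139, 100: 139, 105: 138, 110: 138, 115: 138, 120: 137, 125: 135, 130: 135, 135: 136, 140: 137, 145: 137, 150: 137, 155: 135, 160: 135, 165: 135, 170: 135, 175: 136}
0.021 {-180: 88, -175: 88, -170: 88, -165: 86, -160: 88, -155: 91, -150: 90, -145: 90, -140: 80, -135: 73, -130: 93, -125: 93, -120: 75, -115: 87, -110: 100, -105: 87, -100: 80, -95: 103, -90: 98, -85: 61, -80: 61, -75: 70, -70: 65, -65: 64, -60: 72, -55: 65, -50: 61, -45: 110, -40: 119, -35: 99, -30: 109, -25: 122, -20: 100, -15: 100, -10: 121, -5: 82, 0: 54, 5: 96, 10: 118, 15: 117, 20: 114, 25: 113, 30: 115, 35: 114, 40: 115, 45: 114, 50: 109, 55: 105, 60: 103, 65: 106, 70: 101, 75: 102, 80: 101, 85: 99, 90: 96, 95: 93, 100: 89, 105: 90, 110: 91, 115: 90, 120: 90, 125: 89, 130: 87, 135: 86, 140: 85, 145: 84, 150: 84, 155: 83, 160: 84, 165: 84, 170: 85, 175: 86}
```

View pics/dial2.png

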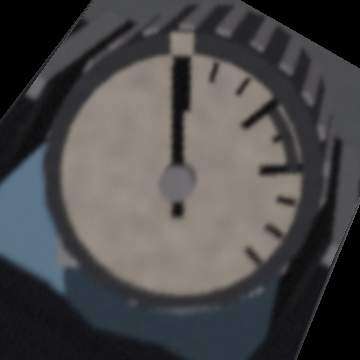

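The dial now shows the bar under the pointer, with the white patch at (181,43) and the hub at (178,181). I'll check the residual numerically.

```bash
python3 - <<'E'
import cv2,numpy as np
g=cv2.imread('pics/dial2.png',0).astype(float)
for y in list(range(34,52,4))+list(range(56,165,8)):
    r=g[y,150:215]
    w=np.clip(100-r,0,None) if y>=56 else np.clip(r-110,0,None)
    x=np.arange(150,215); ok=w>0
    print(y,round((w*x).sum()/max(w.sum(),1),1),x[ok].min() if ok.any() else'',x[ok].max() if ok.any() else'')
E
```

```text
34 180.8 172 191
38 181.3 171 192
42 181.6 172 192
46 181.6 171 192
50 182.0 172 192
56 182.9 150 214
64 182.1 172 214
72 184.1 171 214
80 183.3 171 214
88 180.8 171 191
96 180.6 171 190
104 180.4 171 190
112 178.1 171 186
120 177.3 171 183
128 177.3 171 184
136 177.2 171 184
144 177.1 171 184
152 177.1 171 183
160 177.5 171 184
```

The bar agrees within about 1–2°. I'll release, lift, and check again from above before leaving.

```bash
python3 -m handwheel '[0,0,0,0,0,0,0,0,0,0,0,0,0,0,0,0,0,0,0,0,0,0,0,0]' -1 && python3 -m handwheel '[0,0,1,0,0,0,0,0,1,0,0,0,0,0,1,0,0,0,0,0,1,0,0,0,0,0,1,0,0,0,0,0,1,0,0,0,0,0,0.5,0,0,0,0,0,0,0,0,0]' && python3 - <<'E'
from h import *
d=grab('wrist'); R,t,f=cam(d); print(-R.T@t)
c=R@np.array([.4773,.0886,.069])+t; th=np.arctan2(np.hypot(c[0],c[1]),c[2]); e=c[:2]/np.hypot(*c[:2])*th*f; u,v=int(e[0]+float(d['cx'])),int(e[1]+float(d['cy'])); print(u,v)
dial(d,np.array([.4773,.0886]),box=(u-60,v-60,u+60,min(400,v+60)),tag='dial3')
g=cv2.imread('pics/dial3.png',0).astype(float); x=np.arange(150,215)
for y in list(range(36,52,4))+list(range(84,165,8)):
    q=g[y,150:215]; w=np.clip(q-110,0,None) if y<52 else np.clip(100-q,0,None)
    print(y,round((w*x).sum()/max(w.sum(),1),1),end='; ')
# heat sink in view? 
cv2.imwrite('pics/w2.png',d['frame'][:,:,::-1])
E
```

```text
time_s: 8.2
eef_pos: [0.4773, 0.0869, 0.0363]
tool_rot: [3.142, -0.0, -0.553]
ft_force: [1.1, 0.1, -1.0]
width: 1.001
grip_force: 0.0
time_s: 9.2
eef_pos: [0.4776, 0.087, 0.1667]
tool_rot: [-3.141, -0.001, -0.553]
ft_force: [0.6, -0.3, -0.4]
width: 1.001
grip_force: 0.0
[0.54530453 0.04488135 0.30838445]
316 201
0.012 {-180: 224, -175: 221, -170: 214, -165: 209, -160: 207, -155: 204, -150: 214, -145: 210, -140: 196, -135: 180, -130: 165, -125: 160, -120: 139, -115: 132, -110: 134, -105: 134, -100: 134, -95: 134, -90: 120, -85: 103, -80: 123, -75: 137, -70: 136, -65: 137, -60: 134, -55: 115, -50: 106, -45: 129, -40: 137, -35: 136, -30: 135, -25: 134, -20: 133, -15: 133, -10: 124, -5: 74, 0: 39, 5: 80, 10: 126, 15: 136, 20: 136, 25: 138, 30: 141, 35: 141, 40: 139, 45: 138, 50: 138, 55: 138, 60: 138, 65: 137, 70: 138, 75: 140, 80: 142, 85: 141, 90: 141, 95: 141, 100: 141, 105: 141, 110: 141, 115: 143, 120: 154, 125: 159, 130: 169, 135: 183, 140: 192, 145: 210, 150: 217, 155: 228, 160: 228, 165: 224, 170: 221, 175: 221}
0.021 {-180: 201, -175: 191, -170: 194, -165: 198, -160: 195, -155: 194, -150: 201, -145: 198, -140: 175, -135: 182, -130: 194, -125: 168, -120: 98, -115: 100, -110: 107, -105: 88, -100: 93, -95: 108, -90: 89, -85: 61, -80: 64, -75: 70, -70: 65, -65: 67, -60: 69, -55: 59, -50: 73, -45: 108, -40: 111, -35: 97, -30: 107, -25: 112, -20: 97, -15: 97, -10: 114, -5: 93, 0: 72, 5: 100, 10: 116, 15: 115, 20: 114, 25: 113, 30: 114, 35: 113, 40: 116, 45: 117, 50: 113, 55: 113, 60: 114, 65: 108, 70: 107, 75: 113, 80: 113, 85: 113, 90: 112, 95: 108, 100: 116, 105: 140, 110: 177, 115: 195, 120: 204, 125: 205, 130: 200, 135: 203, 140: 203, 145: 197, 150: 196, 155: 201, 160: 198, 165: 194, 170: 197, 175: 203}
36 180.4; 40 180.2; 44 180.3; 48 180.2; 84 179.6; 92 180.4; 100 180.2; 108 179.8; 116 178.1; 124 177.9; 132 177.9; 140 178.1; 148 177.9; 156 178.1; 164 178.9;
```

View pics/dial3.png

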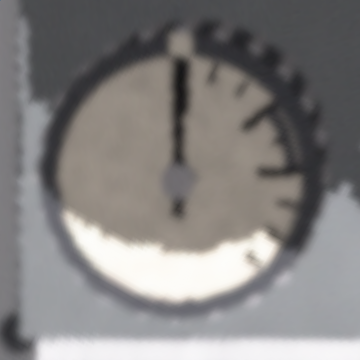

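The zero mark is aligned within 1°. Now over to the heat sink.

```bash
python3 -m handwheel '[0,-1,0,0,0,0,0,-1,0,0,0,0,0,-1,0,0,0,0,0,-1,0,0,0,0,0,-1,0,0,0,0,0,-1,0,0,0,0,0,-1,0,0,0,0,0,-1,0,0,0,0,0,-1,0,0,0,0,0,-1,0,0,0,0,0,-1,0,0,0,0,0,-1,0,0,0,0,0,-1,0,0,0,0,0,-1,0,0,0,0,0,-1,0,0,0,0,0,-1,0,0,0,0,0,-1,0,0,0,-0.5,0,-1,0,0,0,-0.5,0,-1,0,0,0,0,0,-0.8,0,0,0,0]' && python3 - <<'E'
from h import *
d=grab('wrist'); R,t,f=cam(d); z=d['depth']; o=-R.T@t; print(o, r.state()['eef_pos'])
v,u=np.mgrid[0:400,0:640]; x=(u-float(d['cx']))/f; y=(v-float(d['cy']))/f; th=np.hypot(x,y); s=np.tan(th)/np.maximum(th,1e-9)
W=(np.stack([x*s*z,y*s*z,z],-1)-t)@R
im=d['frame'].astype(int); sat=im.max(2)-im.min(2)
m=(z>0)&(abs(W[...,0]-.483)<.055)&(abs(W[...,1]+.309)<.055)&(W[...,2]>.044)&(W[...,2]<.057)&(sat<60)
p=W[m]; print(m.sum(),np.median(p[:,2]),cv2.minAreaRect(p[:,:2].astype(np.float32)*1000))
# bright top mask, ray-cast at z=.05
ub,vb=u[m],v[m]; print(ub.min(),ub.max(),vb.min(),vb.max())
mm=cv2.morphologyEx(m.astype(np.uint8),cv2.MORPH_CLOSE,np.ones((13,13)))
c=max(cv2.findContours(mm,cv2.RETR_EXTERNAL,cv2.CHAIN_APPROX_NONE)[0],key=cv2.contourArea)[:,0]
w=np.array([onplane(d,a,b,.05,True)[:2] for a,b in c],np.float32)*1000
rr=cv2.minAreaRect(w); print(rr,cv2.boxPoints(rr).round(1).tolist())
b=d['frame'][max(0,vb.min()-40):vb.max()+60,max(0,ub.min()-50):ub.max()+50]
cv2.imwrite('pics/hs1.png',cv2.resize(b,None,fx=3,fy=3)[:,:,::-1]); print(b.shape,ub.min()-50,vb.min()-40)
E
```

```text
time_s: 11.75
eef_pos: [0.4772, -0.3103, 0.1662]
tool_rot: [3.142, 0.0, -0.623]
ft_force: [-0.5, 0.5, 0.6]
width: 0.998
grip_force: 0.0
[ 0.54199441 -0.35710735  0.30788493] [ 0.47730486 -0.31220644  0.16628253]
1818 0.04895654492867545 ((483.0052185058594, -308.46734619140625), (50.65653610229492, 48.29487609863281), 53.30463409423828)
283 342 161 214
((483.72503662109375, -309.038330078125), (50.43666076660156, 48.185951232910156), 53.428253173828125) [[449.29998779296875, -314.8999938964844], [488.0, -343.6000061035156], [518.0999755859375, -303.1000061035156], [479.3999938964844, -274.3999938964844]]
(153, 159, 3) 233 121
```

View pics/hs1.png

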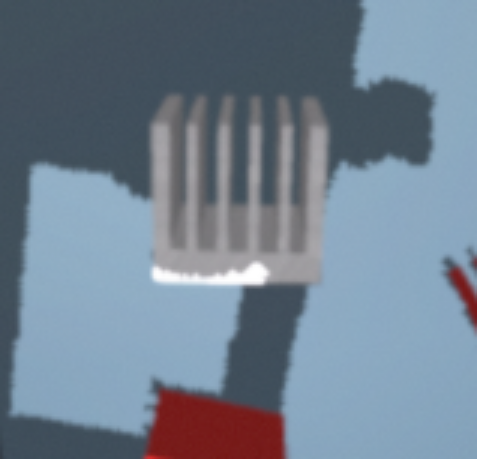

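The view confirms the solid back faces the bottom of the picture (tool -x side), with a red look-alike further behind it at (215,420). The sink centre is (.4835,-.309), the tool yaw needed is -36.6°, and the height is .049, as expected. I'll descend and grip.

```bash
python3 -m handwheel '[0.3,0,-1,0,0,-0.22,0,0,-1,0,0,0,0,0,-1,0,0,0,0,0,-1,0,0,0,0,0,-1,0,0,0,0,0,-1,0,0,0,0,0,-1,0,0,0,0,0,-0.9,0,0,0,0,0,0,0,0,0]' -1 && python3 -m handwheel '[0,0,0,0,0,0,0,0,0,0,0,0,0,0,0,0,0,0,0,0,0,0,0,0,0,0,0,0,0,0,0,0,0,0,0,0]' 1 80
```

```text
time_s: 12.92
eef_pos: [0.4824, -0.3079, 0.007]
tool_rot: [-3.141, 0.003, -0.638]
ft_force: [-0.4, -0.4, 0.7]
width: 0.999
grip_force: 0.0
time_s: 13.68
eef_pos: [0.4841, -0.3096, 0.0096]
tool_rot: [3.141, -0.003, -0.638]
ft_force: [0.0, 1.4, 6.3]
width: 0.575
grip_force: 83.0
```

Gripped: 49 mm opening, 83 N. I'll lift, carry to in front of the stop, and turn +34.6°.

```bash
python3 -m handwheel '[0,0,0.4,0,0,0,0,0,1,0,0,0,0,0,1,0,0,0,0,0,1,0,0,0,0,0,1,0,0,0,0,0,0.2,0,0,0]' && python3 -m handwheel '[0.3,1,0,0,0,0,0.3,1,0,0,0,0,0.3,1,0,0,0,0.5,0.3,1,0,0,0,0.5,0.3,1,0,0,0,0.5,0.3,1,0,0,0,0.5,0.3,1,0,0,0,0.5,0.3,1,0,0,0,0.5,0.3,1,0,0,0,0.5,0.3,1,0,0,0,0.5,0.3,1,0,0,0,0.5,0.3,1,0,0,0,0.5,0.3,1,0,0,0,0.5,0.3,1,0,0,0,0.5,0.3,1,0,0,0,0.5,0.3,1,0,0,0,0.5,0.3,1,0,0,0,0.5,0.3,1,0,0,0,0.5,0.5,0.8,0,0,0,0.65,0.2,0.8,0,0,0,0]' && python3 -m handwheel '[0,0,0,0,0,0,0,0,0,0,0,0]' && python3 - <<'E'
from h import *
for n in('top','scene'):
    d=grab(n); P=cloud(d).reshape(-1,3); im=d['frame'].astype(int).reshape(-1,3)
    k=(abs(P[:,0]-.61)<.06)&(abs(P[:,1]-.083)<.06)&(P[:,2]>.125)&(P[:,2]<.155)&(im.min(1)>90); 
    print(n,k.sum(),np.median(P[k,2]) if k.any() else'',cv2.minAreaRect(P[k,:2].astype(np.float32)*1000) if k.any() else'')
cv2.imwrite('pics/hold.png',np.vstack([load('top')['frame'][120:300,150:330],load('scene')['frame'][160:340,300:480]])[:,:,::-1])
d=grab('wrist'); cv2.imwrite('pics/hw.png',d['frame'][:,:,::-1])
E
```

```text
time_s: 14.42
eef_pos: [0.4837, -0.3093, 0.1016]
tool_rot: [3.141, -0.002, -0.638]
ft_force: [0.8, -0.3, -2.3]
width: 0.579
grip_force: 82.9
time_s: 16.92
eef_pos: [0.6062, 0.0841, 0.1003]
tool_rot: [3.141, -0.001, -0.033]
ft_force: [-0.3, -0.3, -2.8]
width: 0.58
grip_force: 82.9
time_s: 17.18
eef_pos: [0.605, 0.0828, 0.1001]
tool_rot: [3.141, 0.001, -0.034]
ft_force: [1.3, 0.4, -2.4]
width: 0.576
grip_force: 83.0
top 155 0.13988345575153913 ((588.9933471679688, 81.7706069946289), (49.70206832885742, 19.090070724487305), 88.58089447021484)
scene 98 0.13974839524788046 ((617.6546020507812, 82.9952621459961), (49.81806945800781, 26.524097442626953), 85.52679443359375)
```

The held sink is level with its underside at 0.09, and its lateral position is about 1.5 mm to the -y side of the jig's line (both cameras and the bezel grip agree). I'll check the jig yaw in the arm frame with the wrist view before lowering.

```bash
python3 - <<'E'
from h import *
d=load('wrist'); im=d['frame'].astype(int); sat=im.max(2)-im.min(2)
R,t,f=cam(d); print(-R.T@t)
v,u=np.nonzero((im.min(2)>120)&(sat<40))
W=np.array([onplane(d,a,b,.01,True) if ray(d,a,b,True)[1][2]<-.1 else [9,9,9] for a,b in zip(u,v)])
k=(W[:,0]>.55)&(W[:,0]<.685)&(abs(W[:,1]-.083)<.075); W=W[k]; print(k.sum())
for sgn in(-1,1):
    X=[];Y=[]
    for x in np.arange(.6,.675,.003):
        q=W[abs(W[:,0]-x)<.0015,1]
        if len(q)>5: X.append(x);Y.append((sgn*np.sort(sgn*q))[-1])
    X=np.array(X);Y=np.array(Y); md=np.median(Y); g=abs(Y-md)<.006
    p=np.polyfit(X[g],Y[g],1) if g.sum()>4 else None; print(sgn,len(X),g.sum(),p,np.degrees(np.arctan(p[0])) if p is not None else'', np.polyval(p,.607) if p is not None else'')
    print(np.round(Y,4))
print('xmax',[np.round(W[abs(W[:,1]-y)<.002,0].max(),4) for y in(.04,.06,.1,.12)])
E
```

```text
[0.68485305 0.07957519 0.24186623]
18456
-1 26 26 [-0.0321359   0.04409367] -1.8406181245059599 0.02458717635208643
[0.0241 0.0243 0.0243 0.0244 0.0245 0.0247 0.0248 0.0248 0.0241 0.0243
 0.0243 0.0244 0.0237 0.0237 0.023  0.023  0.0231 0.0231 0.0232 0.0224
 0.0224 0.0225 0.0225 0.0225 0.0225 0.0233]
1 26 26 [-0.03630358  0.1657095 ] -2.079129097679153 0.14367322500265775
[0.1447 0.1441 0.1439 0.1444 0.1441 0.1437 0.1425 0.143  0.1427 0.1425
 0.1421 0.1425 0.1423 0.142  0.1417 0.1422 0.142  0.1417 0.1415 0.1419
 0.1417 0.1421 0.142  0.1418 0.1416 0.142 ]
xmax [np.float64(0.6754), np.float64(0.6764), np.float64(0.6777), np.float64(0.6783)]
```

View pics/hw.png

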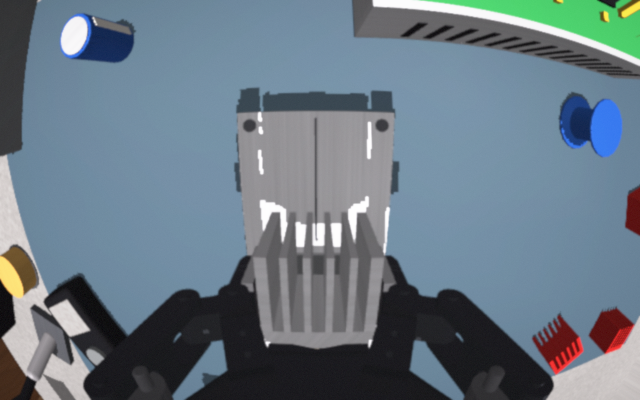

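The plate edges give a centreline y of .0841 at x=.607 and a yaw of -1.96°. The picture shows the sink centred over the engraved line at (317,120–240). I'll shift +y slightly, lower, and check the force.

```bash
python3 -m handwheel '[0,0.06,-0.9,0,0,0,0,0,-0.9,0,0,0,0,0,-0.9,0,0,0,0,0,-0.8,0,0,0,0,0,-0.3,0,0,0,0,0,-0.2,0,0,0,0,0,-0.1,0,0,0,0,0,0,0,0,0]'
```

```text
time_s: 18.32
eef_pos: [0.6055, 0.0843, 0.0196]
tool_rot: [3.142, -0.001, -0.034]
ft_force: [-4.0, 0.1, 5.1]
width: 0.576
grip_force: 83.2
```

Contact with the bed is light (about 7 N). I'll raise it a hair and advance along the jig.

```bash
python3 -m handwheel '[-0.2,0.007,0.02,0,0,0,-0.2,0.007,0,0,0,0,-0.2,0.007,0,0,0,0,-0.2,0.007,0,0,0,0,-0.1,0.004,0,0,0,0,0,0,0,0,0,0,0,0,0,0,0,0]' && python3 -m handwheel '[-0.1,0.004,0,0,0,0,-0.1,0.004,0,0,0,0,-0.1,0.003,0,0,0,0,0,0,0,0,0,0,0,0,0,0,0,0]' && cat > chk.py <<'E'
from h import *
c=np.array([.4773,.0880])
print(r.state()['ft_force'],r.state()['eef_pos'])
for n,b in(('top',(200,222,260,275)),('scene',(375,208,430,255))):
    d=grab(n); P=cloud(d).reshape(-1,3); im=d['frame'].reshape(-1,3).astype(int)
    k=(abs(P[:,0]-.55)<.035)&(abs(P[:,1]-.086)<.033)&(P[:,2]>.053)&(P[:,2]<.064)
    print(n,'stop?',k.sum(),np.round(P[k].mean(0),4) if k.any() else '')
    dial(d,c,fish=False,box=b,rads=((.010,.018),),tag='chk_'+n)
E
python3 chk.py
```

```text
time_s: 19.2
eef_pos: [0.5882, 0.0849, 0.0196]
tool_rot: [3.142, -0.002, -0.034]
ft_force: [3.0, -0.2, 6.4]
width: 0.572
grip_force: 83.7
time_s: 19.82
eef_pos: [0.5833, 0.085, 0.0196]
tool_rot: [3.142, -0.004, -0.034]
ft_force: [5.9, 0.8, 4.3]
width: 0.579
grip_force: 83.6
[5.85044121 0.79040661 4.30753286] [0.58325655 0.08503849 0.01959998]
top stop? 284 [0.5547 0.0822 0.0581]
0.01 {-180: 156, -175: 154, -170: 154, -165: 153, -160: 151, -155: 151, -150: 151, -145: 152, -140: 148, -135: 148, -130: 150, -125: 150, -120: 147, -115: 147, -110: 148, -105: 147, -100: 149, -95: 149, -90: 146, -85: 141, -80: 139, -75: 155, -70: 156, -65: 153, -60: 138, -55: 139, -50: 141, -45: 139, -40: 147, -35: 121, -30: 84, -25: 50, -20: 99, -15: 138, -10: 105, -5: 66, 0: 62, 5: 138, 10: 143, 15: 153, 20: 151, 25: 157, 30: 159, 35: 153, 40: 153, 45: 152, 50: 151, 55: 152, 60: 149, 65: 148, 70: 149, 75: 150, 80: 156, 85: 158, 90: 155, 95: 159, 100: 157, 105: 158, 110: 155, 115: 157, 120: 156, 125: 153, 130: 151, 135: 151, 140: 152, 145: 150, 150: 150, 155: 152, 160: 150, 165: 152, 170: 154, 175: 148}
scene stop? 10 [0.562  0.0986 0.0578]
0.01 {-180: 121, -175: 120, -170: 118, -165: 120, -160: 117, -155: 118, -150: 118, -145: 118, -140: -1, -135: 118, -130: -1, -125: 115, -120: 115, -115: 114, -110: 115, -105: 116, -100: 110, -95: 104, -90: 97, -85: 90, -80: 97, -75: 113, -70: 117, -65: 118, -60: 101, -55: 103, -50: 95, -45: 84, -40: -1, -35: 101, -30: -1, -25: 45, -20: 60, -15: 116, -10: 107, -5: 91, 0: 80, 5: 79, 10: 75, 15: 94, 20: 111, 25: 117, 30: 120, 35: 120, 40: 120, 45: -1, 50: 118, 55: -1, 60: 117, 65: 118, 70: 119, 75: 118, 80: 120, 85: 121, 90: 121, 95: 121, 100: 121, 105: 121, 110: 122, 115: 124, 120: 124, 125: 121, 130: 120, 135: -1, 140: 118, 145: -1, 150: 119, 155: 119, 160: 119, 165: 122, 170: 122, 175: 121}
```

The pointer is at about -25° (4.4 N), with the zero bar still at 0. I need about 7.6 mm more.

```bash
python3 -m handwheel '[-0.1,0.004,0,0,0,0,-0.1,0.003,0,0,0,0,-0.1,0.004,0,0,0,0,-0.08,0.003,0,0,0,0,0,0,0,0,0,0,0,0,0,0,0,0,0,0,0,0,0,0]' && python3 chk.py | cut -c1-560; python3 - <<'E'
import cv2,numpy as np
a=cv2.imread('pics/chk_top.png')
from h import *
b=load('top')['frame'][190:280,190:280,::-1]; print(a.shape)
cv2.imwrite('pics/final.png',np.hstack([a,cv2.resize(b,(360,360),interpolation=cv2.INTER_CUBIC)]))
E
```

```text
time_s: 20.8
eef_pos: [0.5772, 0.0852, 0.0197]
tool_rot: [-3.142, -0.007, -0.034]
ft_force: [10.4, 1.4, 1.1]
width: 0.581
grip_force: 83.2
[10.35299002  1.35965054  1.12811657] [0.5772141  0.0852299  0.01966447]
top stop? 277 [0.5487 0.0817 0.0583]
0.01 {-180: 156, -175: 154, -170: 153, -165: 149, -160: 149, -155: 150, -150: 152, -145: 151, -140: 148, -135: 148, -130: 150, -125: 151, -120: 147, -115: 143, -110: 144, -105: 145, -100: 149, -95: 149, -90: 146, -85: 141, -80: 141, -75: 157, -70: 145, -65: 90, -60: 35, -55: 66, -50: 115, -45: 141, -40: 156, -35: 154, -30: 151, -25: 151, -20: 153, -15: 155, -10: 105, -5: 63, 0: 57, 5: 138, 10: 144, 15: 152, 20: 151, 25: 152, 30: 151, 35: 153, 40: 149, 45: 149, 50: 150, 55: 152, 60: 150, 65: 148, 70: 148, 75: 149, 80: 156, 85: 157, 90: 154, 95: 156, 100: 
scene stop? 23 [0.577  0.0771 0.059 ]
0.01 {-180: 119, -175: 121, -170: 117, -165: 118, -160: 117, -155: 118, -150: 118, -145: 116, -140: -1, -135: 118, -130: -1, -125: 118, -120: 118, -115: 114, -110: 115, -105: 116, -100: 112, -95: 109, -90: 92, -85: 79, -80: 80, -75: 66, -70: 61, -65: 57, -60: 58, -55: 82, -50: 90, -45: 82, -40: -1, -35: 96, -30: -1, -25: 101, -20: 114, -15: 115, -10: 106, -5: 92, 0: 80, 5: 77, 10: 75, 15: 96, 20: 112, 25: 116, 30: 118, 35: 119, 40: 119, 45: -1, 50: 119, 55: -1, 60: 119, 65: 117, 70: 117, 75: 117, 80: 121, 85: 122, 90: 120, 95: 120, 100: 120, 105: 121, 11
(360, 360, 3)
```

View pics/final.png

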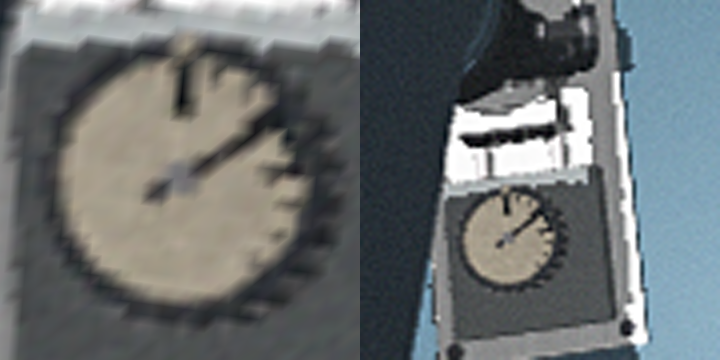

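The pointer is at about -57° relative to the zero bar, so roughly 10 N and near the 9 N mark. I'll push a bit more, with slightly more downward hold.

```bash
python3 -m handwheel '[-0.06,0.002,-0.02,0,0,0,-0.06,0.002,0,0,0,0,0,0,0,0,0,0,0,0,0,0,0,0,0,0,0,0,0,0,0,0,0,0,0,0]' && python3 chk.py | cut -c1-330
```

```text
time_s: 21.65
eef_pos: [0.5759, 0.0853, 0.0197]
tool_rot: [-3.141, -0.01, -0.034]
ft_force: [12.7, 0.5, 1.1]
width: 0.579
grip_force: 83.2
[12.73250123  0.52172579  1.1417166 ] [0.57590725 0.08527182 0.01971359]
top stop? 265 [0.5473 0.0815 0.0582]
0.01 {-180: 154, -175: 153, -170: 153, -165: 150, -160: 150, -155: 150, -150: 148, -145: 149, -140: 148, -135: 146, -130: 150, -125: 147, -120: 146, -115: 145, -110: 144, -105: 145, -100: 149, -95: 149, -90: 147, -85: 144, -80: 142, -75: 124, -70: 73, -65: 58, -60: 110, -55: 137, -50: 141, -45: 137, -40: 150, -35: 149, -30: 148,
scene stop? 38 [0.5739 0.0805 0.0578]
0.01 {-180: 120, -175: 120, -170: 118, -165: 119, -160: 120, -155: 119, -150: 117, -145: 115, -140: -1, -135: 118, -130: -1, -125: 116, -120: 116, -115: 116, -110: 116, -105: 113, -100: 110, -95: 104, -90: 89, -85: 79, -80: 72, -75: 61, -70: 61, -65: 65, -60: 64, -55: 85, -50: 89, -45: 77, -40: -1, -35: 85, -30: -1, -25: 84, -20
```

```bash
python3 - <<'E'
from h import *
d=load('top'); P=cloud(d).reshape(-1,3); im=d['frame'].reshape(-1,3).astype(int)
for nm,x0,z in(('stop',(.535,.562),(.054,.064)),('sink/gripper',(.552,.61),(.05,.07))):
    k=(P[:,0]>x0[0])&(P[:,0]<x0[1])&(abs(P[:,1]-.085)<.04)&(P[:,2]>z[0])&(P[:,2]<z[1])&(im.min(1)>90)
    q=P[k]; print(nm,k.sum(),cv2.minAreaRect(q[:,:2].astype(np.float32)*1000) if k.any() else'',np.median(q[:,2]) if k.any() else '')
E
```

```text
stop 213 ((550.3489990234375, 84.38739776611328), (57.47538757324219, 23.869718551635742), 88.4279556274414) 0.058623119257480406
sink/gripper 68 ((557.4364013671875, 84.46380615234375), (10.740633010864258, 49.878753662109375), 0.35435834527015686) 0.05916247152393449
```

About 11.3 N and centred (84.4 against 84.5 mm). The tool has pitched 0.6° under load, so I'll take that out to keep the back square.

```bash
python3 -m handwheel '[-0.01,0,0,0,0.08,0,-0.02,0,0,0,0.08,0,0,0,0,0,0,0,0,0,0,0,0,0,0,0,0,0,0,0,0,0,0,0,0,0]' && python3 chk.py | cut -c1-330
```

```text
time_s: 22.5
eef_pos: [0.5757, 0.0853, 0.0196]
tool_rot: [3.141, 0.001, -0.034]
ft_force: [12.4, 0.4, -0.8]
width: 0.574
grip_force: 82.9
[12.4242456   0.38399464 -0.82468626] [0.57566475 0.08527151 0.01957669]
top stop? 285 [0.5473 0.0824 0.0583]
0.01 {-180: 153, -175: 152, -170: 154, -165: 150, -160: 150, -155: 151, -150: 150, -145: 151, -140: 147, -135: 147, -130: 150, -125: 148, -120: 147, -115: 146, -110: 146, -105: 145, -100: 148, -95: 148, -90: 148, -85: 143, -80: 144, -75: 125, -70: 70, -65: 52, -60: 91, -55: 138, -50: 143, -45: 140, -40: 149, -35: 148, -30: 147, 
scene stop? 29 [0.5756 0.0815 0.0579]
0.01 {-180: 121, -175: 122, -170: 119, -165: 119, -160: 117, -155: 119, -150: 119, -145: 118, -140: -1, -135: 117, -130: -1, -125: 115, -120: 115, -115: 116, -110: 116, -105: 115, -100: 110, -95: 105, -90: 87, -85: 74, -80: 67, -75: 51, -70: 57, -65: 68, -60: 64, -55: 87, -50: 93, -45: 81, -40: -1, -35: 95, -30: -1, -25: 102, -2
```

It's level, with about 11 N on the gauge. One last light press down makes sure the sink is seated on the bed.

```bash
python3 -m handwheel '[-0.01,0,-0.03,0,0,0,0,0,-0.03,0,0,0,0,0,0,0,0,0,0,0,0,0,0,0,0,0,0,0,0,0]' && python3 chk.py | cut -c1-330
```

```text
time_s: 23.22
eef_pos: [0.5757, 0.0853, 0.0195]
tool_rot: [3.141, -0.0, -0.034]
ft_force: [11.4, -0.4, 7.3]
width: 0.574
grip_force: 83.9
[11.42821455 -0.40730942  7.28767461] [0.5757013  0.08527884 0.01954401]
top stop? 274 [0.5477 0.082  0.0582]
0.01 {-180: 153, -175: 152, -170: 151, -165: 151, -160: 148, -155: 149, -150: 150, -145: 149, -140: 149, -135: 151, -130: 150, -125: 149, -120: 148, -115: 146, -110: 145, -105: 144, -100: 151, -95: 151, -90: 150, -85: 144, -80: 141, -75: 125, -70: 72, -65: 57, -60: 97, -55: 137, -50: 140, -45: 139, -40: 151, -35: 151, -30: 148, 
scene stop? 31 [0.5726 0.0819 0.0581]
0.01 {-180: 121, -175: 120, -170: 117, -165: 119, -160: 117, -155: 118, -150: 117, -145: 116, -140: -1, -135: 116, -130: -1, -125: 114, -120: 114, -115: 114, -110: 115, -105: 116, -100: 113, -95: 108, -90: 87, -85: 75, -80: 66, -75: 49, -70: 55, -65: 65, -60: 62, -55: 85, -50: 92, -45: 80, -40: -1, -35: 99, -30: -1, -25: 100, -2
```

Seated on the bed, square and centred, with the pointer steady at about 66–67° (11.5 N). I'm handing in.

```bash
python3 -c "
from rig import r
print(r.close_job())"
```

```text
the job is handed in; nothing more can be done
None
```

The job is handed in at 23 s: the gauge was zeroed to within about 1°, and the heat sink is on the jig bed, square and centred on the stop, still gripped and pushed at about 11.5 N (9–15 N band), and I went near none of the other loose parts.

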